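Clear, unlatch and hold open the bias cabinet's lid

TASK

Clear the lid of the birch testing cabinet by sorting the two colour plugs lying on it into the trays of their own colours; then, before moving the catch, tug the lid upward a little by its bar handle to learn whether it is caught. Only if it is caught, slide the black thumb catch across to its other end to free it (the catch is unmarked and may hold the lid at either end, so moving it when the lid is free locks it). Lift the lid by its handle to about 50 degrees and finish while still holding it open there, without disturbing the bowl, the pewter disc or the straightedge.

Things in the scene. Friction and masses are not known exactly. Their poses are not given: they have to be found in the camera images.
- cabinet: Low birch cabinet standing fixed on the table, 335 (x) x 300 (y) x 80 mm high; origin at the centre of its underside, its x axis points from its front (robot side) to its back, y to its left. Its flat deck is 80 mm above the table. It stands at a different place and yaw each time.
- lid (a joint): Lift angle of the birch lid, rad: 0 shut, grows as its near edge rises, stop at 1.3. Lid 200 (x) x 220 (y) x 14 mm, lying on the deck, top 94 mm above the table; about 0.45 kg, falls shut if let go. Caught, it rises only about 0.03 rad (7 mm at the handle) and stops hard; free, it lifts easily (about 3 N at the handle).
- lid_hinge (a point): Middle of the lid's hinge line, at deck height 80 mm, 117.5 mm behind the cabinet's centre; the hinge axis is the cabinet's y axis.
- handle: The lid's round steel bar handle, 10 mm thick, 100 long, along the cabinet's y, turning freely on its own axis between two brackets on the lid; origin at the bar's middle, on its axis. Lid shut: axis 119 mm above the table (39 over the deck), 20 mm in front of the lid's near edge, 25 mm above its top, 220 mm from the hinge line. The lid swings freely about a pinched bar.
- catch (a joint): Travel of the thumb catch, m: 0 to 0.030 along the cabinet's +y. Starts within 3 mm of 0, stays where it is left (about 2.5 N to move). At one end of its travel it holds the lid, at the other it frees it; which end is which differs from case to case and cannot be seen. The change comes near mid travel: slide it all the way.
- catch_top (a point): Centre of the top of the black thumb piece, an upright block 16 (x) x 14 (y) mm standing 30 mm above the deck on the front strip, at the left of the handle (130 mm in front of the cabinet's centre, 75 mm to its left at travel 0). Pinch it from above, or push it sideways.
- red_plug: Loose red plastic plug, a squat round disc 36 mm in diameter and 24 mm tall, standing on the lid at the start; origin at the centre of its underside, 40 g.
- yellow_plug: Loose yellow plastic plug of the same size as the red one (36 mm diameter, 24 mm tall), also standing on the lid; origin at the centre of its underside.
- red_tray: Red open square tray fixed on the table, 110 x 110 x 28 mm high, walls 4 mm, floor 4 mm; origin at the centre of its underside. It may stand on either side of the cabinet.
- yellow_tray: Yellow open square tray, otherwise the same as the red one, on the other side of the cabinet.
- bowl: Bystander: blue bowl 122 mm in diameter seated in its cork-soled wooden stand, 135 mm tall in all; origin at the centre of the underside. Leave alone.
- disc: Bystander: pewter-grey reference disc, 100 mm in diameter, 14 mm thick, lying on the table; origin at the centre of its underside. Leave alone.
- straightedge: Bystander: steel straightedge 24 x 270 x 5 mm lying loose on the deck's back strip behind the lid; origin at the centre of its underside. Leave alone.

How it is judged:
By the outcome, as a careful person would: the job done as asked, in the order asked, and still so for the second after the job is handed in, while the arm keeps its last pose, push and grip.
It also fails if it takes over 72 s, if anything falls off the work surface, if the arm or the gripper's body presses on something with over 40 N, if the wrist force passes 120 N, or if a joint passes its speed limit or range.

ROBOT

A 6-joint arm with a two-finger parallel gripper is mounted at the origin on the work surface. World frame = base frame: x ahead of the robot, y to its left, z up, the work surface at z = 0. Lengths are in m, angles in degrees, forces in N, time in s.
With the tool pointing down it reaches from about 0.375 to 0.9 m from the base axis. Payload 3.1 kg.
Tool frame: the origin (TCP) lies at the very end of the fingers, on their centre line; the grasp point (between the pads) lies 19 mm behind it; z points along the fingers, y is the line along which they close (so a half turn about z gives the same grasp; the last joint's range is limited). The gripper opens to 87 mm and grips with 3 to 60 N. Pads are 19 mm wide; open, the fingers measure 117 mm over their backs; the gripper's body (75 mm by 190 mm) begins 51 mm behind the grasp point.
Start: joints at [-77.722, 30.224, 82.088, -0, 67.689, -10.227], TCP at [0.239, -0.577, 0.223] pointing down, gripper open.
Joint ranges: [-176.69, 176.69], [-43.24, 126.21], [12.49, 139.97], [-82, 262], [0, 151.66], [-163.58, 163.58]. Speed limits (degrees/s): [159.86, 159.86, 180, 180, 180, 180].

INTERFACE

Orientations are given as a 3x3 rotation matrix whose columns are the frame's x, y, z axes.
In Python, from rig import readout, cams, bot gives the robot as it stands.
- The arm moves only by the shell command python3 -m inch 'ROWS'. ROWS is JSON, a list of rows, each a list of 5 numbers: the shift along the world's x, y, z in cm, then the turn about the world's z in degrees, then the finger opening in cm, from 0 to 8.7. In form: [[dx, dy, dz, twist, fingers], ...]. A call has 1 to 10 rows; each row is the pose to reach, as a shift and turn from the pose commanded when the call began; what a row does not reach only later rows make up. A row lasts 1/12 s, in which the tool goes at most 41.7 mm and 7.16 degrees, less where a joint would pass 70% of its speed; a pose out of reach is approached as far as the arm can. A call with a gripper value outside its range is refused whole. The fingers move at their own pace and stop on an object; the grip force is fixed at half the most. Time passes only in rows, so rows that repeat a pose let the fingers close. It gives the time, the measured TCP pose, the force, the opening and the grip force at its end, in the units of the state.
- readout.read_state(): the state, without advancing time (a new reading comes with each control period).
- cams.capture(name): name is "side" or "top"; returns a dict with "image" (384x512x3 uint8, blue, green, red), "intrinsics" (3x3 intrinsics, pixels), "k1" (the pictures are not rectified: a ray, as slopes to the right and down, at radius r is drawn at 1 + k1 r^2 times it, then the intrinsics apply), "xyz" and "rotation" of the camera in the world. Camera axes: x right, y down, z forward; pixel columns grow to the right and rows downward; lengths in m; the calibration is good to about 2 mm. A picture is of the moment at which its call begins. There is no depth.
- bot.hand_in(): hands the job in; it is judged then, once.
The state is a dict: "time_s": time; "joint_positions": joint angles; "qvel": joint speeds; "tau": joint torques, N m; "position": TCP position; "tcp_rot": TCP orientation; "force": force on the tool from outside, world axes, zero at the start; "moment": the same for the moment, N m; "opening": opening from 0.0 (shut) to 1.0 (fully open); "grasp_force": force on a finger pad.
Only numpy, scipy, OpenCV 4.12 (cv2) and the standard library are available. Lean on these libraries where they do the work, as an engineer would, in place of code of your own. Each camera call takes 0.05 s, during which the arm holds its last target. There are 200 camera calls.

## Working session

There is one attempt and no reset: what is moved stays moved. The work goes in short steps, Python scripts to look and compute and a shell command to move; the robot and the scene stay as the last step left them, time stands still between calls to the robot, and variables do not carry over. Pictures are saved under pics/ and viewed, at most 10 in all, crops included, and the job is handed in when it is done.

```bash
ls; mkdir -p pics; cat > h.py <<'E'
import numpy as np,cv2
from rig import readout,cams,bot
def shot(n,f=None):
    c=cams.capture(n)
    if f: cv2.imwrite('pics/'+f,c['image'])
    return c
def ray(c,u,v):
    K=np.array(c['intrinsics']);x=(u-K[0,2])/K[0,0];y=(v-K[1,2])/K[1,1]
    k=c['k1'];a=np.array([x,y]);b=a.copy()
    for _ in range(30): b=a/(1+k*(b@b))
    return np.array(c['xyz']),np.array(c['rotation'])@np.array([b[0],b[1],1])
def onz(c,u,v,z):
    o,d=ray(c,u,v);return o+d*(z-o[2])/d[2]
def proj(c,p):
    q=np.array(c['rotation']).T@(np.array(p)-np.array(c['xyz']));b=q[:2]/q[2];b=b*(1+c['k1']*(b@b))
    K=np.array(c['intrinsics']);return K[0,0]*b[0]+K[0,2],K[1,1]*b[1]+K[1,2]
E
python3 - <<'E'
from h import *
t=shot('top','t0.png');s=shot('side','s0.png')
for c in(t,s):print(c['xyz'],np.round(c['rotation'],3).tolist(),c['intrinsics'],c['k1'])
print(readout.read_state())
E
```

```text
pics
[0.54972565 0.00321817 0.99378094] [[-0.022, -0.998, 0.065], [-0.999, 0.02, -0.025], [0.024, -0.065, -0.998]] [[363.24655188   0.         252.72478228]
 [  0.         363.24655188 191.61220397]
 [  0.           0.           1.        ]] 0.037248227729492454
[ 0.40664356 -0.65939967  0.90396467] [[0.951, -0.249, 0.182], [-0.308, -0.73, 0.61], [-0.019, -0.636, -0.771]] [[461.7839619    0.         254.80520683]
 [  0.         461.7839619  196.44996944]
 [  0.           0.           1.        ]] -0.067314203674327
{'time_s': 0.1, 'joint_positions': array([-7.77211627e+01,  3.02733335e+01,  8.21487189e+01, -8.57927929e-04,
        6.76901291e+01, -1.02296464e+01]), 'qvel': array([ 0.00579296, -0.06238297, -0.16239887, -0.01866838, -0.07220987,
        0.12465326]), 'tau': array([-5.26822641e-04, -4.40986204e+01, -1.77150178e+01,  6.35388982e-02,
        5.33577881e-02, -3.97611041e-05]), 'position': array([ 0.23911958, -0.57673415,  0.22167459]), 'tcp_rot': array([[ 9.23820750e-01,  3.82825075e-01, -4.29928762e-04],
       [ 3.82825170e-01, -9.23818835e-01,  1.91019872e-03],
       [ 3.34095679e-04, -1.92926876e-03, -9.99998083e-01]]), 'force': array([0.06776291, 0.18995089, 0.28846104]), 'moment': array([ 0.02999213, -0.02184159, -0.00199114]), 'grasp_force': 0.0, 'opening': 1.0024576597091508}
```

View pics/t0.png

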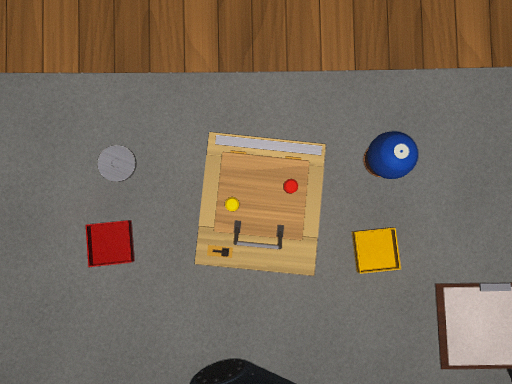

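View pics/s0.png

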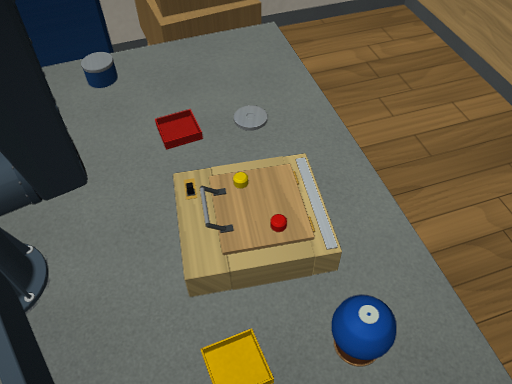

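The top view shows the yellow plug at (232,205), red plug (291,186), red tray (110,243), yellow tray (377,250), handle from (237,240) to (281,245) and catch near (225,252). The side view agrees.

```bash
cat > m.py <<'E'
from h import *
def blobs(c,col,amin=60):
    h=cv2.cvtColor(c['image'],cv2.COLOR_BGR2HSV)
    m={'r':cv2.inRange(h,(0,150,70),(6,255,255))|cv2.inRange(h,(174,150,70),(180,255,255)),'y':cv2.inRange(h,(21,190,100),(35,255,255)),'k':cv2.inRange(h,(0,0,0),(180,255,60))}[col]
    n,l,st,ce=cv2.connectedComponentsWithStats(m)
    return [(st[i,4],ce[i],st[i,:4]) for i in range(1,n) if st[i,4]>amin]
E
python3 - <<'E'
from m import *
t=shot('top');s=shot('side')
for n,c in(('top',t),('side',s)):
  for col in 'ry':
    for a,ce,bb in blobs(c,col):
      print(n,col,a,ce.round(1),bb,'z.107',onz(c,*ce,.107).round(4),'z.01',onz(c,*ce,.012).round(4))
# cabinet deck corners (top) at z=.08
h=cv2.cvtColor(t['image'],cv2.COLOR_BGR2HSV);m=cv2.inRange(h,(10,60,90),(30,255,255));m[:100]=0;m[300:]=0;m[:,:180]=0;m[:,345:]=0
m=cv2.morphologyEx(m,cv2.MORPH_CLOSE,np.ones((25,25)))
ct=max(cv2.findContours(m,0,2)[0],key=cv2.contourArea);b=cv2.boxPoints(cv2.minAreaRect(ct))
P=np.array([onz(t,*p,.08) for p in b]);print(b,P.round(4),P.mean(0),[np.linalg.norm(P[i]-P[i-1]) for i in range(4)])
for i in range(4):d=P[i]-P[i-1];print(np.degrees(np.arctan2(d[1],d[0])))
for a,ce,bb in blobs(t,'k',20):print('k',a,ce,bb,onz(t,*ce,.11).round(4))
# handle guess
for u,v in((237,242),(281,247)):print(onz(t,u,v,.119).round(4))
E
```

```text
top r 162 [290.4 185.7] [284 179  14  14] z.107 [ 0.62   -0.1123  0.107 ] z.01 [ 0.6275 -0.1246  0.012 ]
top r 1714 [109.3 243.1] [ 86 221  46  46] z.107 [0.4911 0.3256 0.107 ] z.01 [0.4848 0.3602 0.012 ]
top y 164 [231.6 203.8] [225 197  14  15] z.107 [0.5786 0.0329 0.107 ] z.01 [0.5817 0.036  0.012 ]
top y 1547 [375.5 249.6] [354 228  47  45] z.107 [ 0.4601 -0.3146  0.107 ] z.01 [ 0.4504 -0.3486  0.012 ]
side r 1229 [178.5 128.7] [155 109  48  40] z.107 [0.4786 0.2492 0.107 ] z.01 [0.4872 0.3575 0.012 ]
side r 238 [278.3 222.6] [271 214  16  18] z.107 [ 0.62  -0.114  0.107] z.01 [ 0.6454 -0.049   0.012 ]
side y 184 [239.8 179.3] [233 172  15  16] z.107 [0.5777 0.0312 0.107 ] z.01 [0.5981 0.1136 0.012 ]
side y 2747 [237.  360.7] [201 329  73  55] z.107 [ 0.4509 -0.3721  0.107 ] z.01 [ 0.4562 -0.3378  0.012 ]
[[193.92079 263.79208]
 [207.18813 131.11882]
 [327.48517 143.14853]
 [314.21783 275.82178]] [[ 0.4331  0.1294  0.08  ]
 [ 0.7652  0.0921  0.08  ]
 [ 0.729  -0.2135  0.08  ]
 [ 0.3961 -0.1684  0.08  ]] [ 0.58085059 -0.04008749  0.08      ] [np.float64(0.30001120662475284), np.float64(0.33417102005532306), np.float64(0.3077630774108402), np.float64(0.33592381669102916)]
82.92442035575772
-6.3936644005514145
-96.74879432570964
172.28142851104525
k 129 [370.6124031 155.0620155] [365 133  21  43] [ 0.6914 -0.3117  0.11  ]
k 77 [130.66233766 240.33766234] [129 221   5  40] [0.4965 0.2747 0.11  ]
k 117 [ 89.4957265  244.82905983] [ 87 227   6  38] [0.4885 0.3706 0.11  ]
k 46 [236.43478261 233.56521739] [234 227   6  15] [0.5063 0.0223 0.11  ]
k 41 [279.70731707 237.2195122 ] [278 231   5  16] [ 0.4951 -0.0822  0.11  ]
k 54 [223.2962963  251.74074074] [213 249  16   7] [0.4636 0.0547 0.11  ]
k 1687 [236.32068761 373.72139893] [190 359 106  25] [0.1813 0.0284 0.11  ]
k 40 [509.675 372.475] [507 367   5  15] [ 0.1707 -0.6115  0.11  ]
[0.4867 0.0211 0.119 ]
[ 0.4724 -0.0838  0.119 ]
```

```bash
python3 -c "
import cv2
a=cv2.imread('pics/t0.png')[120:285,185:340];b=cv2.imread('pics/s0.png')[150:300,165:345]
a=cv2.resize(a,None,fx=2.5,fy=3,interpolation=2)[:480];b=cv2.resize(b,None,fx=2.2,fy=3,interpolation=2)[:450]
import numpy as np
o=np.zeros((500,800,3),'uint8');o[:a.shape[0],:a.shape[1]]=a;o[:b.shape[0],400:400+b.shape[1]]=b[:,:400];cv2.imwrite('pics/z0.png',o)"
```

```text
(no output)
```

View pics/z0.png

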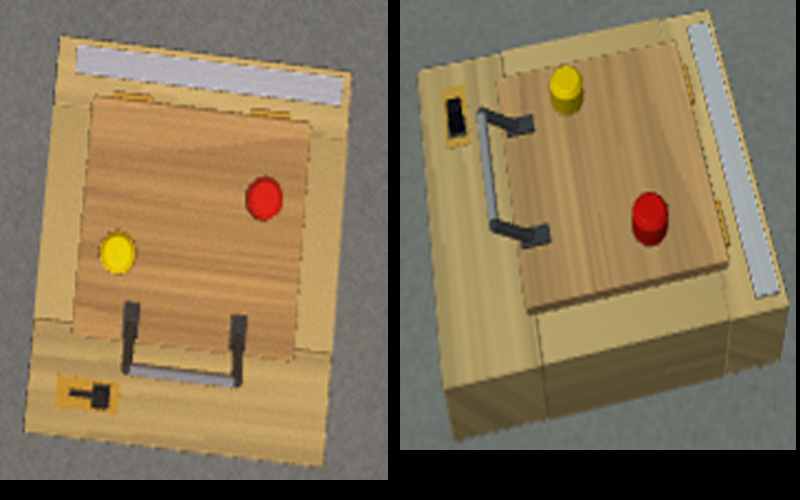

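```bash
python3 -m inch '[[38.1,46.4,0,61,6],[38.1,46.4,0,61,6],[38.1,46.4,0,61,6],[38.1,46.4,0,61,6],[38.1,46.4,0,61,6],[38.1,46.4,0,61,6],[38.1,46.4,0,61,6],[38.1,46.4,0,61,6],[38.1,46.4,0,61,6],[38.1,46.4,0,61,6]]'; python3 -c "
from h import *
print(readout.read_state())"
```

```text
time_s: 1.03
position: [0.5045, -0.2535, 0.2225]
tcp_rot: [[0.111, 0.994, -0.0], [0.994, -0.111, 0.0], [-0.0, -0.0, -1.0]]
force: [0.1, 0.5, -0.2]
opening: 0.69
grasp_force: 0.0
{'time_s': 1.0333, 'joint_positions': array([-3.80106622e+01,  2.55710072e+01,  9.08772560e+01, -6.33372326e-03,
        6.35603553e+01, -3.16432897e+01]), 'qvel': array([ 5.19515968e+01,  7.38113498e+00, -1.38928503e+01, -7.45342285e-03,
        5.52164425e+00,  5.55848691e+01]), 'tau': array([ -2.87389241, -40.74198961, -15.20550907,   0.06274311,
         0.18958669,  -0.96492939]), 'position': array([ 0.50454426, -0.25350127,  0.22252701]), 'tcp_rot': array([[ 1.10854081e-01,  9.93836677e-01, -1.79467411e-04],
       [ 9.93836693e-01, -1.10854080e-01,  1.46411020e-05],
       [-5.34383061e-06, -1.79984324e-04, -9.99999984e-01]]), 'force': array([ 0.09108595,  0.49570393, -0.20218409]), 'moment': array([-0.00284751, -0.10127061, -0.04466682]), 'grasp_force': 0.0, 'opening': 0.6903795654062993}
```

```bash
python3 -m inch '[[11.5,14.1,0,0,6],[11.5,14.1,0,0,6],[11.5,14.1,0,0,6],[11.5,14.1,0,0,6],[11.5,14.1,0,0,6],[11.5,14.1,-4,0,6],[11.5,14.1,-8,0,6],[11.5,14.1,-11,0,6],[11.5,14.1,-12.5,0,6],[11.5,14.1,-12.5,0,6]]' && python3 -m inch '[[0,0,0,0,2],[0,0,0,0,2],[0,0,0,0,2],[0,0,0,0,2],[0,0,0,0,2],[0,0,0,0,2]]'
```

```text
time_s: 1.87
position: [0.6169, -0.114, 0.096]
tcp_rot: [[0.113, 0.994, -0.004], [0.994, -0.113, 0.002], [0.001, -0.005, -1.0]]
force: [0.7, 0.4, 0.5]
opening: 0.687
grasp_force: 0.0
time_s: 2.37
position: [0.6187, -0.1145, 0.0977]
tcp_rot: [[0.113, 0.994, 0.0], [0.994, -0.113, -0.0], [-0.0, 0.0, -1.0]]
force: [-0.5, -0.2, 0.2]
opening: 0.397
grasp_force: 30.0
```

```bash
python3 -m inch '[[0,0,3.5,0,2],[0,0,7,0,2],[0,2,10,0,2],[-1,6,10,0,2],[-2,10,10,0,2],[-3,14,10,0,2],[-4.2,18,10,0,2],[-5.3,22,10,0,2],[-6.5,26,10,0,2],[-7.6,30,10,0,2]]' && python3 -m inch '[[-1,4,0,0,2],[-2.2,8,0,0,2],[-3.4,12,0,0,2],[-4.5,15,0,0,2],[-5.7,17.3,0,0,2],[-5.7,17.3,-4,0,2],[-5.7,17.3,-8,0,2],[-5.7,17.3,-12,0,2],[-5.7,17.3,-15,0,2],[-5.7,17.3,-17,0,2]]' && python3 -m inch '[[0,0,-1.3,0,2],[0,0,-1.4,0,2],[0,0,-1.4,0,2],[0,0,-1.4,0,5.5],[0,0,-1.4,0,5.5],[0,0,-1.4,0,5.5],[0,0,1,0,5.5],[0,0,5,0,5.5],[0,0,9,0,5.5],[0,0,13,0,5.5]]'
```

```text
time_s: 3.2
position: [0.5415, 0.1873, 0.1977]
tcp_rot: [[0.113, 0.994, -0.0], [0.994, -0.113, -0.0], [-0.0, -0.0, -1.0]]
force: [0.5, 0.5, -1.9]
opening: 0.4
grasp_force: 30.0
time_s: 4.03
position: [0.4834, 0.3578, 0.0241]
tcp_rot: [[0.113, 0.994, -0.005], [0.994, -0.113, -0.002], [-0.003, -0.004, -1.0]]
force: [0.9, -1.0, -1.5]
opening: 0.399
grasp_force: 30.0
time_s: 4.87
position: [0.4855, 0.3585, 0.16]
tcp_rot: [[0.113, 0.994, 0.001], [0.994, -0.113, 0.0], [0.0, 0.001, -1.0]]
force: [0.9, 0.6, 0.0]
opening: 0.627
grasp_force: 0.0
```

```bash
python3 -m inch '[[1.2,-4,2,0,5.5],[2.3,-8,2,0,5.5],[3.5,-12,2,0,5.5],[4.6,-16,2,0,5.5],[5.8,-20,2,0,5.5],[6.9,-24,2,0,5.5],[8,-28,2,0,5.5],[9.2,-32,2,0,5.5],[9.2,-32.6,2,0,5.5],[9.2,-32.6,2,0,5.5]]'; python3 - <<'E'
from m import *
t=shot('top','t1.png');s=shot('side','s1.png')
for n,c in(('top',t),('side',s)):
  for col in 'ry':
    for a,ce,bb in blobs(c,col): print(n,col,a,ce.round(1),bb,onz(c,*ce,.107).round(4))
a=np.hstack([t['image'][:,60:460],s['image'][:,100:500]]);cv2.imwrite('pics/c1.png',a)
E
```

```text
time_s: 5.7
position: [0.5789, 0.0293, 0.1787]
tcp_rot: [[0.118, 0.993, 0.003], [0.993, -0.118, -0.001], [-0.0, 0.003, -1.0]]
force: [-0.0, 0.2, 0.9]
opening: 0.629
grasp_force: 0.0
top r 1721 [109.3 243.1] [ 86 221  46  46] [0.4911 0.3258 0.107 ]
top y 1575 [375.6 249.8] [354 228  47  45] [ 0.4596 -0.3149  0.107 ]
side r 975 [174.3 128.5] [155 109  37  40] [0.4684 0.2532 0.107 ]
side y 192 [240.  179.4] [233 172  15  16] [0.578  0.0307 0.107 ]
side y 2768 [237.  360.6] [201 329  73  55] [ 0.451 -0.372  0.107]
```

View pics/c1.png

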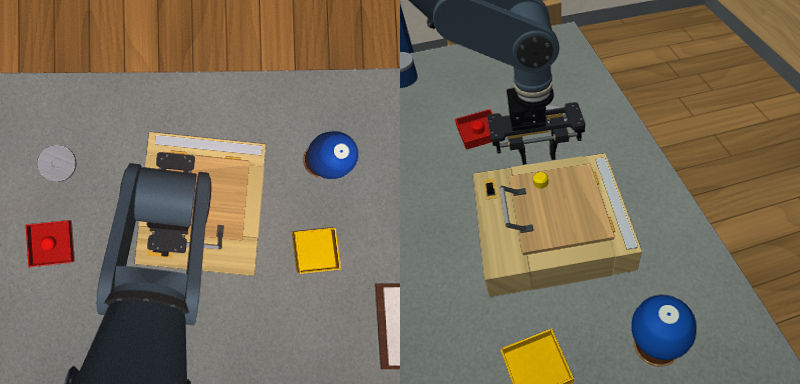

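The red plug is in the red tray at (47,243). The yellow plug still stands on the lid, under the gripper.

```bash
python3 -m inch '[[0,0,-3,0,5.5],[0,0,-6,0,5.5],[0,0,-8.1,0,5.5],[0,0,-8.1,0,5.5],[0,0,-8.1,0,2],[0,0,-8.1,0,2],[0,0,-8.1,0,2],[0,0,-8.1,0,2],[0,0,-8.1,0,2]]' && python3 -m inch '[[0,0,3.5,0,2],[0,0,7,0,2],[0,-2,10,0,2],[-1,-6,10,0,2],[-2,-10,10,0,2],[-3.5,-14,10,0,2],[-5,-18,10,0,2],[-6.5,-22,10,0,2],[-8,-25.7,10,0,2],[-9.5,-29.4,10,0,2]]' && python3 -m inch '[[-1,-4,0,0,2],[-2,-6.5,0,0,2],[-3,-8.3,0,0,2],[-3,-8.3,-3.5,0,2],[-3,-8.3,-7,0,2],[-3,-8.3,-11,0,2],[-3,-8.3,-15,0,2],[-3,-8.3,-17,0,2],[-3,-8.3,-18.3,0,2],[-3,-8.3,-18.3,0,2]]'
```

```text
time_s: 6.55
position: [0.5777, 0.0333, 0.0969]
tcp_rot: [[0.113, 0.994, 0.0], [0.994, -0.113, 0.0], [0.0, 0.0, -1.0]]
force: [0.0, 0.7, 1.5]
opening: 0.396
grasp_force: 30.0
time_s: 7.38
position: [0.4815, -0.263, 0.1967]
tcp_rot: [[0.113, 0.994, 0.0], [0.994, -0.113, 0.0], [0.0, 0.0, -1.0]]
force: [0.1, -0.2, -0.2]
opening: 0.401
grasp_force: 30.0
time_s: 8.22
position: [0.4509, -0.3426, 0.0104]
tcp_rot: [[0.114, 0.994, -0.004], [0.994, -0.114, 0.005], [0.005, -0.005, -1.0]]
force: [-0.4, 0.3, -1.0]
opening: 0.397
grasp_force: 30.0
```

```bash
python3 -m inch '[[0,0,0,0,5.5],[0,0,0,0,5.5],[0,0,0,0,5.5],[0,0,2,0,5.5],[0,0,6,0,5.5],[0,0,10,0,5.5],[0,0,14,0,5.5],[0,0,17,0,5.5],[0.2,4,19,0,4],[0.4,8,19,0,4]]' && python3 -m inch '[[0.4,4,0,0,4],[0.8,8,0,0,4],[1.2,12,0,0,4],[1.6,16,0,0,4],[2,20,0,0,4],[2.3,23.4,0,0,4],[2.3,23.4,0,0,4],[2.3,23.4,0,0,4]]'; python3 - <<'E'
from m import *
t=shot('top','t2.png');s=shot('side','s2.png')
cv2.imwrite('pics/c2.png',np.hstack([t['image'][:,60:460],s['image'][:,100:500]]))
E
```

```text
time_s: 9.05
position: [0.4598, -0.2695, 0.21]
tcp_rot: [[0.117, 0.993, 0.011], [0.993, -0.117, -0.011], [-0.009, 0.013, -1.0]]
force: [1.5, 0.3, -0.2]
opening: 0.55
grasp_force: 0.0
time_s: 9.72
position: [0.4797, -0.0299, 0.2049]
tcp_rot: [[0.109, 0.994, 0.002], [0.994, -0.109, -0.001], [-0.001, 0.003, -1.0]]
force: [0.6, -0.6, -0.3]
opening: 0.456
grasp_force: 0.0
```

View pics/c2.png

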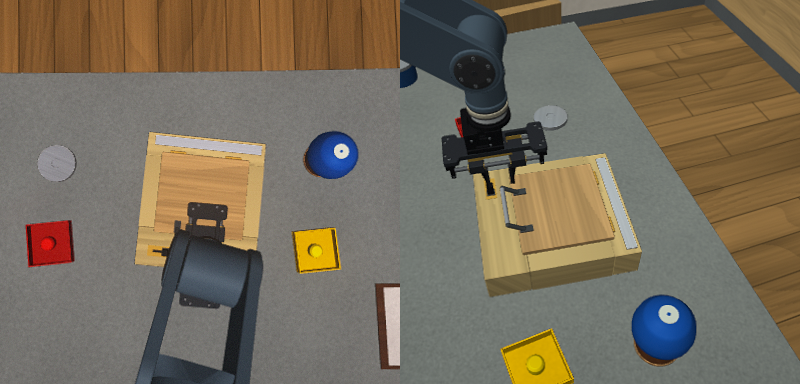

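Both plugs are in their trays: red at (47,243), yellow at (316,250). The gripper is above the bar, so I'll go down on it and pinch.

```bash
python3 -m inch '[[0,0,-3,0,4],[0,0,-6,0,4],[0,0,-8,0,4],[0,0,-9.2,0,4],[0,0,-10.1,0,4],[0,0,-10.1,0,4],[0,0,-10.1,0,4]]' && python3 -m inch '[[0,0,0,0,0.5],[0,0,0,0,0.5],[0,0,0,0,0.5],[0,0,0,0,0.5],[0,0,0,0,0.5],[0,0,0,0,0.5],[0,0,0,0,0.5]]'
```

```text
time_s: 10.4
position: [0.4799, -0.0327, 0.1026]
tcp_rot: [[0.115, 0.993, 0.0], [0.993, -0.115, -0.0], [-0.0, 0.0, -1.0]]
force: [0.4, 0.1, 0.6]
opening: 0.456
grasp_force: 0.0
time_s: 10.98
position: [0.4811, -0.0317, 0.103]
tcp_rot: [[0.113, 0.994, 0.003], [0.994, -0.113, -0.001], [-0.0, 0.003, -1.0]]
force: [2.4, 0.3, 0.9]
opening: 0.102
grasp_force: 30.0
```

```bash
python3 -m inch '[[0,0,0.2,0,0.5],[0,0,0.4,0,0.5],[0,0,0.5,0,0.5],[0,0,0.6,0,0.5],[0,0,0.6,0,0.5]]' && python3 -m inch '[[0,0,0.1,0,0.5],[0,0,0.2,0,0.5],[0,0,0.3,0,0.5],[0,0,0.4,0,0.5],[0,0,0.4,0,0.5]]'
```

```text
time_s: 11.4
position: [0.4821, -0.0318, 0.109]
tcp_rot: [[0.114, 0.994, 0.005], [0.994, -0.114, -0.001], [-0.0, 0.005, -1.0]]
force: [5.7, 1.0, -3.0]
opening: 0.101
grasp_force: 30.0
time_s: 11.82
position: [0.483, -0.032, 0.1131]
tcp_rot: [[0.114, 0.993, 0.007], [0.993, -0.114, -0.001], [-0.0, 0.007, -1.0]]
force: [7.9, 1.2, -4.2]
opening: 0.103
grasp_force: 30.0
```

```bash
python3 -m inch '[[0.2,0,0.2,0,0.5],[0.3,0,0.4,0,0.5],[0.4,0,0.6,0,0.5],[0.4,0,0.6,0,0.5],[0.4,0,0.6,0,0.5]]'; python3 - <<'E'
from m import *
t=shot('top','t3.png');s=shot('side','s3.png')
cv2.imwrite('pics/c3.png',cv2.resize(s['image'][140:300,170:350],None,fx=3,fy=3,interpolation=2))
E
```

```text
time_s: 12.23
position: [0.4843, -0.032, 0.1187]
tcp_rot: [[0.113, 0.994, 0.002], [0.994, -0.113, -0.001], [-0.001, 0.002, -1.0]]
force: [4.9, -1.1, -2.8]
opening: 0.1
grasp_force: 30.0
```

View pics/c3.png

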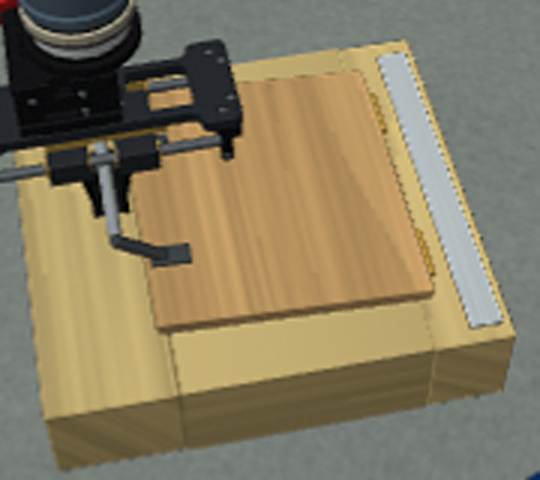

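The side view shows the lid's near edge raised and the bar still pinched. It has risen 15.6 mm with only about 3 N, so the lid is free and the catch stays where it is. Now I'll work out the lift arc.

```bash
python3 - <<'E'
from h import *
p=lambda a:np.array([-.22*np.cos(a)+.039*np.sin(a),.22*np.sin(a)+.039*np.cos(a)])
from scipy.optimize import brentq
a0=brentq(lambda a:p(a)[1]-p(0)[1]-.0157,0,.3);print(np.degrees(a0))
for d in np.arange(6,51.1,2.5).tolist()+[50,50.5]:
    q=(p(np.radians(d))-p(a0))*100;x=q[0]+.1;print(d,round(x*.9935,2),round(-x*.114,2),round(q[1],2))
E
```

```text
4.118611557392207
6.0 0.29 -0.03 0.71
8.5 0.58 -0.07 1.64
11.0 0.91 -0.1 2.56
13.5 1.27 -0.15 3.46
16.0 1.68 -0.19 4.34
18.5 2.12 -0.24 5.21
21.0 2.6 -0.3 6.06
23.5 3.12 -0.36 6.88
26.0 3.68 -0.42 7.68
28.5 4.26 -0.49 8.45
31.0 4.88 -0.56 9.2
33.5 5.53 -0.63 9.92
36.0 6.22 -0.71 10.62
38.5 6.93 -0.79 11.28
41.0 7.67 -0.88 11.91
43.5 8.43 -0.97 12.5
46.0 9.23 -1.06 13.06
48.5 10.04 -1.15 13.59
51.0 10.88 -1.25 14.08
50 10.54 -1.21 13.89
50.5 10.71 -1.23 13.99
```

```bash
python3 -m inch '[[0.29,-0.03,0.71,0,0.5],[0.58,-0.07,1.64,0,0.5],[0.91,-0.1,2.56,0,0.5],[1.27,-0.15,3.46,0,0.5],[1.68,-0.19,4.34,0,0.5],[2.12,-0.24,5.21,0,0.5],[2.6,-0.3,6.06,0,0.5],[3.12,-0.36,6.88,0,0.5],[3.12,-0.36,6.88,0,0.5],[3.12,-0.36,6.88,0,0.5]]'
```

```text
time_s: 13.17
position: [0.5141, -0.0356, 0.1869]
tcp_rot: [[0.113, 0.994, -0.001], [0.994, -0.113, -0.001], [-0.001, -0.001, -1.0]]
force: [4.1, -3.6, -4.9]
opening: 0.101
grasp_force: 30.0
```

```bash
python3 -m inch '[[0.6,-0.1,0.8,0,0.5],[1.2,-0.2,1.57,0,0.5],[1.8,-0.28,2.32,0,0.5],[2.45,-0.36,3.04,0,0.5],[3.15,-0.44,3.74,0,0.5],[3.85,-0.52,4.4,0,0.5],[4.6,-0.6,5.03,0,0.5],[5.35,-0.7,5.62,0,0.5],[5.35,-0.7,5.62,0,0.5],[5.35,-0.7,5.62,0,0.5]]' && python3 -m inch '[[0.4,-0.05,0.28,0,0.5],[0.8,-0.1,0.56,0,0.5],[1.2,-0.15,0.83,0,0.5],[1.6,-0.2,1.09,0,0.5],[2.1,-0.25,1.39,0,0.5],[2.1,-0.25,1.39,0,0.5],[2.1,-0.25,1.39,0,0.5],[2.1,-0.25,1.39,0,0.5],[2.1,-0.25,1.39,0,0.5]]'; python3 - <<'E'
from m import *
t=shot('top','t4.png');s=shot('side','s4.png')
cv2.imwrite('pics/c4.png',np.hstack([t['image'][:,60:460],s['image'][:,100:500]]))
E
```

```text
time_s: 14.0
position: [0.5678, -0.0421, 0.2439]
tcp_rot: [[0.113, 0.994, -0.001], [0.994, -0.113, -0.0], [-0.0, -0.001, -1.0]]
force: [-2.1, -2.7, 0.3]
opening: 0.098
grasp_force: 30.0
time_s: 14.75
position: [0.5889, -0.0447, 0.2576]
tcp_rot: [[0.113, 0.994, -0.001], [0.994, -0.113, -0.0], [-0.0, -0.001, -1.0]]
force: [-4.8, -3.3, 3.2]
opening: 0.102
grasp_force: 30.0
```

View pics/c4.png

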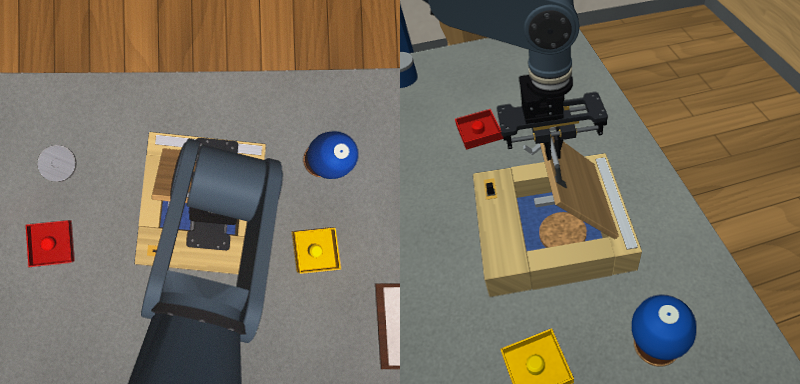

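The lid stands open with the bar pinched. The bar has risen 154.6 mm, which matches 50° on the arc. Both plugs are in their trays, and the bowl, disc and straightedge haven't moved.

```bash
python3 -m inch '[[-0.1,-0.05,0,0,0.5],[-0.1,-0.05,0,0,0.5],[-0.1,-0.05,0,0,0.5],[-0.1,-0.05,0,0,0.5]]'; python3 -c "
from rig import bot
print(bot.hand_in())"
```

```text
time_s: 15.18
position: [0.5881, -0.0447, 0.2572]
tcp_rot: [[0.113, 0.994, -0.001], [0.994, -0.113, 0.001], [0.001, -0.001, -1.0]]
force: [-3.2, -0.6, 1.6]
opening: 0.102
grasp_force: 30.0
the job is handed in; nothing more can be done
None
```

Job handed in at about 15 s, verdict not shown: both plugs are in their own trays, the tug showed the lid was free so I left the catch alone, and the gripper is holding the lid open at about 50° with the bowl, disc and straightedge undisturbed.

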